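Shut the coffee caddy and hold it up level

ROBOT

A 6-joint arm with a two-finger parallel gripper is mounted at the origin on a cart in front of the work surface, level with it; the furniture and walls round the work are solid. World frame = base frame: x ahead of the robot, y to its left, z up, the work surface at z = 0. Lengths are in m, angles in rad, forces in N, time in s.
With the tool pointing down it reaches from about 0.4 to 0.825 m from the base axis. Payload 7 kg.
Tool frame: the origin (TCP) lies at the very end of the fingers, on their centre line; the grasp point (between the pads) lies 19 mm behind it; z points along the fingers, y is the direction in which the jaws open and shut (so a half turn about z gives the same grasp; the last joint's range is limited). The gripper opens to 88 mm and grips with 3 to 60 N. Pads are 19 mm wide; open, the fingers measure 130 mm over their backs; the gripper's body (78 mm by 193 mm) begins 47 mm behind the grasp point.
Start: joints at [1.513, 0.359, 0.012, 0, -1.224, -0.288], TCP at [0.229, 0.635, 0.19] pointing down, gripper open.
Joint ranges: [-3.07, 3.07], [-1.43, 2.12], [-1.02, 1.25], [-3.03, 1.67], [-3.05, -0], [-3.03, 3.03]. Speed limits (rad/s): [2.39, 2.39, 3.01, 3.14, 3.14, 3.14].

INTERFACE

Orientations are given as [roll, pitch, yaw] about the fixed x, y, z axes, in that order (R = Rz(yaw) Ry(pitch) Rx(roll)).
In Python, from station import arm, optics, outline_of, spot_point gives the robot as it stands.
- The arm moves only by the shell command python3 -m crank 'ROWS' [FORCE]. ROWS is JSON, a list of rows, each a list of 3 entries, a list of its own where there are three numbers: the opening in per cent of the stroke, from 0 (shut) to 100 (fully open), then the shift along the tool's x, y, z in cm, then the turn, a rotation vector about the tool's x, y, z in rad. In form: [[jaw, [dx, dy, dz], [ax, ay, az]], ...]. A call has 1 to 12 rows; each row shifts and turns the commanded pose from where the row before left it, along the tool's axes as they then stand; what a row does not reach is not made up. A row lasts 1/10 s, in which the tool goes at most 50 mm and 8.59 degrees, less where a joint would pass 70% of its speed; a pose out of reach is approached as far as the arm can. A call is refused whole if a number of a shift passes 5 or a number of a turn 0.15, either way. A call with a gripper value outside its range is refused whole. The fingers move at their own pace and stop on an object; FORCE is the grip in N (left out, the last holds). Time passes only in rows, so rows that do not move let the fingers close. It gives the time, the measured TCP pose, the force and the opening at its end, in the units of the state.
- arm.get_state(): the state, without advancing time (a new reading comes with each control period).
- optics.grab_frame(name): name is "scene" or "top"; returns (picture, depth): 400x640x3 uint8, red, green, blue; 400x640 float32, m along the optical axis (not along the pixel's ray), 0 where there is no reading.
- optics.camera_model(name): a dict with "K" (3x3 intrinsics, pixels), "T" (4x4, takes a point from camera to world coordinates). Camera axes: x right, y up, looking along -z (the intrinsics and any distortion apply to the point x, -y, -z); pixel columns grow to the right and rows downward; lengths in m; the calibration is good to about 2 mm. A picture is of the moment at which its call begins. camera_model takes no time and is no camera call.
- arm.job_done(): hands the job in, once; it reports no verdict.
Trained networks look in the newest picture that a camera, given by its name, has taken for a name from the list of things; names that differ only in an ending like _2 or _b are one class to them, and where a whole thing is asked for, a point or a joint stands for the part that bears it (a point fixed in the world has none). Each returns a list of dicts, best first, with "conf" (0 to 1); they miss things now and then, are a little off and sometimes report something else, mostly with a low value. They report only what shows in the picture. A call takes as long as a camera call. They do not tell look-alikes from the thing itself.
- outline_of(camera, name): "region" (400x640 bool, what is visible of it) and "uv" ([column, row] in pixels, amid what is visible of it).
- spot_point(camera, name): "uv" ([column, row] in pixels: a listed point, or the origin of a listed thing).
The state is a dict: "t": time; "q": joint angles; "qd": joint speeds; "joint_efforts": joint torques, N m; "eef_pos": TCP position; "ee_rot": TCP orientation; "force": force on the tool from outside, world axes, zero at the start; "moment": the same for the moment, N m; "width": finger opening in m.
Only numpy, scipy, OpenCV 4.12 (cv2) and the standard library are available. Lean on these libraries where they do the work, as an engineer would, in place of code of your own. Each camera call takes 0.05 s, during which the arm holds its last target. There are 200 camera calls.

TASK

I want to wipe the worktop under the wooden coffee caddy. While it stands there, slide its cover fully shut over the coffee capsules; then lift the caddy by its handle bar about 15 cm clear of the worktop, keeping it level all the way so that the mugs stay upright in it. Finish while still holding it up there, level and still, and leave the other things on the worktop where they are.

Things in the scene. Friction and masses are not known exactly. Their poses are not given: they have to be found in the camera images.
- caddy: Light wooden coffee caddy, a small open tote: 144 wide (its x) by 212 long (its y), side walls 60 high, loose, about 0.9 kg with its load. Origin at the centre of its underside, z up. Its front strip (its -x side) is the capsule bay, 46 wide, closed by a sliding cover; the back holds two mugs side by side (mug rims up to 65 above the underside). At each end (y = +-102, 8 thick) a 36 wide round-headed gable board rises to 120 above the underside and carries the handle bar.
- handle: Dark wooden handle bar of the caddy, fixed to it. Origin at the middle of the bar, 102 above the caddy's underside and 3 behind the caddy's centre line (at 3, 0, 102 in the caddy's frame). Bar 16 thick (x), 22 high (z), 196 long along y between the gables, flat-sided with rounded edges, same axes as the caddy. Under it is free air down to the mug rims (26 mm below the bar) and the cover (34 below). The loaded caddy balances within about 10 mm of the bar's middle.
- cover (a joint): Sliding wooden cover of the capsule bay, 50 wide, 206 long, 8 thick, running in grooves along the caddy's y; its upper face is 57 above the caddy's underside. Value in m: 0 = fully shut (its end flush with the caddy's +y end, against a stop); grows to 0.11 as the cover is drawn out past the +y end. Starts partly open. Friction about 1 N; it stays where it is left.
- cover_knob (a point): Middle of the knob on the cover: dark wood, head 20 in diameter, standing 24 above the cover's upper face; this point is 12 above that face (69 above the caddy's underside). Lies on the cover's centre line, at x = -41, y = 72 + cover opening in the caddy's frame; moves with the cover.
- capsule_bay (a point): Middle of the capsule bay inside the caddy, 25 above the caddy's underside, at x = -41, y = 0 of the caddy.
- mug_blue_mid (a point): Blue mug, 59 x 83 x 55 high with its handle, standing in one of the caddy's two back bays (which one varies); this point is at its centre, half-way up.
- mug_cream_mid (a point): Cream mug, blue inside, 63 x 88 x 50 high with its handle, standing in the other back bay; this point is at its centre, half-way up.
- capsule0_mid (a point): Copper coffee capsule, 37 in diameter, 29 high, loose in the capsule bay; this point is at its centre, half-way up.
- capsule1_mid (a point): Blue coffee capsule, 37 in diameter, 29 high, loose in the capsule bay; this point is at its centre, half-way up.
- capsule2_mid (a point): Silver coffee capsule, 37 in diameter, 29 high, loose in the capsule bay; this point is at its centre, half-way up.
- honey_jar: Honey jar, black lid, 53 x 57 x 85 high; a bystander on the worktop. Origin at the centre of its underside.
- jam_jar: Red jam jar, black lid, 64 in diameter, 88 high; a bystander on the worktop. Origin at the centre of its underside.
- pepper_mill: Dark wooden pepper mill, 58 in diameter, 130 high; a bystander on the worktop. Origin at the centre of its underside.
- timer: Red and white kitchen timer, 66 in diameter, 56 high; a bystander on the worktop. Origin at the centre of its underside.
- teaspoon: Steel teaspoon, 130 x 27 x 11, lying near the front edge; a bystander on the worktop. Origin at the centre of its underside.
There are look-alikes about, which are no part of the job. Leave any purple look-alike of the part that bears mug_cream_mid alone.

How it is judged:
By the outcome, as a careful person would: the job done as asked, in the order asked, and still so for the second after the job is handed in, while the arm keeps its last pose, push and grip.
It also fails if it takes over 45 s, if anything falls off the work surface, if the arm or the gripper's body presses on something with over 40 N, if the wrist force passes 120 N, or if a joint passes its speed limit or range.

## Working session

There is one attempt and no reset: what is moved stays moved. The work goes in short steps, Python scripts to look and compute and a shell command to move; the robot and the scene stay as the last step left them, time stands still between calls to the robot, and variables do not carry over. Pictures are saved under pics/ and viewed, on a budget of 10 in all, crops included, one or two more only if the job needs it, and the job is handed in when it is done.

```bash
ls; mkdir -p pics; cat > h.py <<'E'
import numpy as np, cv2
from station import arm, optics, outline_of, spot_point
def world(cam,uv,d=None,z=None):
    m=optics.camera_model(cam);K=np.array(m["K"]);T=np.array(m["T"])
    p=np.linalg.inv(K)@[uv[0],uv[1],1.0]; r=np.array([p[0],-p[1],-1.0])
    if d is not None: return T[:3,:3]@(r*d)+T[:3,3]
    w=T[:3,:3]@r; return T[:3,3]+w*(z-T[2,3])/w[2]
E
python3 - <<'E'
from h import *
for c in("scene","top"):
    p,d=optics.grab_frame(c);cv2.imwrite(f"pics/{c}0.png",p[:,:,::-1]); m=optics.camera_model(c); print(c,m)
for n,z in [("cover_knob",.069),("handle",.102),("caddy",0),("mug_blue_mid",.033),("mug_cream_mid",.03),("capsule0_mid",.02)]:
    for c in("scene","top"):
        for r in spot_point(c,n)[:2]: print(n,c,r["uv"],round(r["conf"],2),world(c,r["uv"],z=z).round(3))
s=arm.get_state();print(s["t"],s["eef_pos"],s["ee_rot"],s["width"],s["force"])
E
```

```text
pics
scene {'K': array([[363.6351088 ,   0.        , 321.83721884],
       [  0.        , 363.6351088 , 195.7379357 ],
       [  0.        ,   0.        ,   1.        ]]), 'T': array([[ 0.67146791,  0.43445001, -0.60031995,  0.00895742],
       [-0.74101249,  0.3997733 , -0.53951997, -0.47909554],
       [ 0.00559743,  0.80711492,  0.59036783,  0.63318615],
       [ 0.        ,  0.        ,  0.        ,  1.        ]])}
top {'K': array([[401.7235749 ,   0.        , 318.72506615],
       [  0.        , 401.7235749 , 202.1568864 ],
       [  0.        ,   0.        ,   1.        ]]), 'T': array([[ 0.02152809,  0.99640259, -0.08196599,  0.45011105],
       [-0.99877728,  0.02508374,  0.04259984,  0.0104098 ],
       [ 0.04450261,  0.08094868,  0.99572427,  0.97407957],
       [ 0.        ,  0.        ,  0.        ,  1.        ]])}
cover_knob scene [247.5, 209.5] 0.89 [0.414 0.134 0.069]
cover_knob top [242.2, 252.7] 0.85 [0.408 0.139 0.069]
handle scene [303.3, 206.6] 0.82 [0.487 0.009 0.102]
handle top [299.7, 220.3] 0.83 [0.481 0.014 0.102]
handle top [240.8, 249.3] 0.44 [0.416 0.138 0
[... 199 characters left out ...]
[0.519 0.074 0.033]
mug_blue_mid top [279.3, 210.1] 0.72 [0.507 0.062 0.033]
mug_blue_mid top [300.8, 216.9] 0.33 [0.492 0.011 0.033]
mug_cream_mid scene [232.7, 194.2] 0.96 [0.458 0.262 0.03 ]
mug_cream_mid scene [327.5, 231.9] 0.85 [ 0.52 -0.04  0.03]
mug_cream_mid top [322.7, 201.8] 0.79 [ 0.529 -0.039  0.03 ]
mug_cream_mid top [195.1, 229.0] 0.77 [0.458 0.255 0.03 ]
capsule0_mid scene [390.7, 293.1] 0.67 [ 0.474 -0.257  0.02 ]
capsule0_mid scene [294.4, 242.8] 0.51 [0.444 0.    0.02 ]
capsule0_mid top [335.8, 226.1] 0.53 [ 0.473 -0.072  0.02 ]
0.7 [0.22879406 0.63500578 0.18967386] [-3.14158539e+00  4.11453549e-05 -3.45829586e-01] 0.08723614337921724 [ 1.10381117 -0.02485165 -0.04172336]
```

```bash
python3 - <<'E'
from h import *
s=cv2.imread("pics/scene0.png");t=cv2.imread("pics/top0.png")
a=cv2.resize(s[120:330,180:460],None,fx=2.5,fy=2.5,interpolation=2);b=cv2.resize(t[130:330,170:450],None,fx=2.5,fy=2.5,interpolation=2)
cv2.imwrite("pics/sc.png",a);cv2.imwrite("pics/tc.png",b)
# handle axis from top region with depth
p,d=optics.grab_frame("top")
r=outline_of("top","handle")[0]["region"]
v,u=np.nonzero(r&(d>0)); P=np.array([world("top",(x,y),d=d[y,x]) for x,y in zip(u,v)])
k=(abs(P[:,2]-.113)<.008);P=P[k];c=P.mean(0);_,_,V=np.linalg.svd(P[:,:2]-c[:2],full_matrices=False)
q=(P[:,:2]-c[:2])@V[0];print(len(P),c,V[0],np.degrees(np.arctan2(V[0][1],V[0][0])),q.min(),q.max(),c[:2]+V[0]*(q.min()+q.max())/2, np.median(P[:,2]))
for n in("honey_jar","jam_jar","pepper_mill","timer","teaspoon"):
    for c in("scene","top"):
        for r in spot_point(c,n)[:1]: print(n,c,r["uv"],round(r["conf"],2),world(c,r["uv"],z=0).round(3))
E
```

```text
<stdin>:9: RuntimeWarning: Mean of empty slice.
  ret = um.true_divide(
Traceback (most recent call last):
IndexError: index 0 is out of bounds for axis 0 with size 0
```

View pics/sc.png

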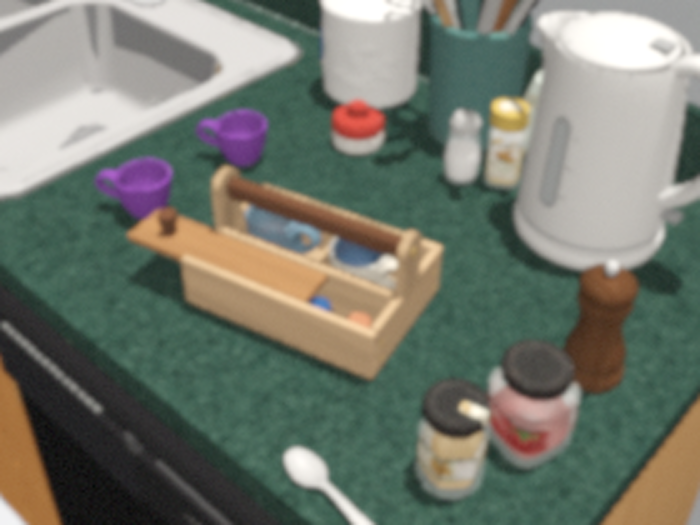

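View pics/tc.png

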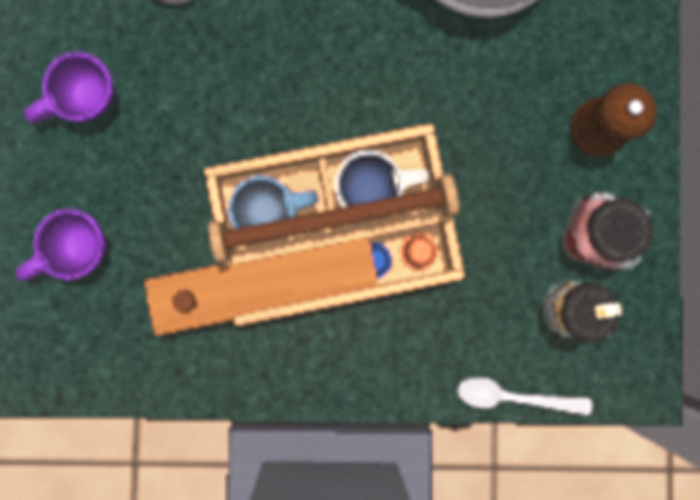

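The pictures show the caddy with its bar running (259,225)–(349,208) in the full top frame, the cover drawn out to the left, and the knob at about (244,250). The two purple mugs are on the left, clear of the caddy. Next I fit the caddy's axis.

```bash
python3 - <<'E'
from h import *
p,d=optics.grab_frame("top"); R=outline_of("top","handle")
for r in R[:2]:
    v,u=np.nonzero(r["region"]); dd=d[v,u]; P=np.array([world("top",(x,y),d=e) for x,y,e in zip(u,v,dd)])
    print(r["conf"],len(u),np.percentile(P[:,2],[5,25,50,75,95]).round(3))
    c=np.c_[u,v].astype(np.float32); l=cv2.fitLine(c,cv2.DIST_HUBER,0,.01,.01).ravel(); t=(c-l[2:])@l[:2]
    for z in(.113,):
        A=world("top",l[2:]+l[:2]*t.min(),z=z);B=world("top",l[2:]+l[:2]*t.max(),z=z); e=A-B; print(A,B,np.linalg.norm(e),(A+B)/2,np.degrees(np.arctan2(-e[0],e[1])))
p2,d2=optics.grab_frame("scene")
for n in("cover","caddy","handle"):
  for r in outline_of("scene",n)[:1]:
    v,u=np.nonzero(r["region"]);P=np.array([world("scene",(x,y),d=d2[y,x]) for x,y in zip(u,v)]);print(n,np.percentile(P,[2,50,98],axis=0).round(3).tolist())
for r in outline_of("top","cover_knob")[:1]+outline_of("top","cover")[:1]:
    v,u=np.nonzero(r["region"]);P=np.array([world("top",(x,y),d=d[y,x]) for x,y in zip(u,v)]);print("cov",r["uv"],len(u),np.percentile(P,[2,50,98],axis=0).round(3).tolist())
    if len(u)>500:
        rc=cv2.minAreaRect(np.c_[[world("top",(x,y),z=.057)[:2] for x,y in zip(u,v)]].astype(np.float32)*1000);print(rc,cv2.boxPoints(rc))
for uv in ((244,250.4),(244,249)): print(world("top",uv,z=.081),world("top",uv,z=.069))
for n in("honey_jar","jam_jar","pepper_mill","timer","teaspoon"):
        for r in spot_point("top",n)[:1]: print(n,r["uv"],round(r["conf"],2),world("top",r["uv"],z=0).round(3))
E
```

```text
0.82 717 [0.1   0.111 0.112 0.114 0.115]
[0.46665472 0.1004774  0.113     ] [ 0.50964073 -0.08822609  0.113     ] 0.19353761101768246 [0.48814772 0.00612566 0.113     ] 12.83280284616522
0.73 540 [0.016 0.02  0.031 0.056 0.062]
[0.52009957 0.00554986 0.113     ] [ 0.5250837  -0.07255021  0.113     ] 0.07825894226127204 [ 0.52259163 -0.03350017  0.113     ] 3.6515067364995275
cover [[0.39, -0.028, 0.054], [0.43, 0.072, 0.058], [0.468, 0.163, 0.081]]Traceback (most recent call last):
  File "<stdin>", line 12, in <module>
  File "h.py", line 4, in world
    m=optics.camera_model(cam);K=np.array(m["K"]);T=np.array(m["T"])
ValueError: time passes only in moves, steps and waits
```

Handle middle is at about (0.488, 0.006), caddy yaw is about 12.8° and the opening is about 0.073. The knob offset of −46 mm in caddy x agrees with the nominal −44. I'll move above the knob.

```bash
python3 -m crank '[[100,[2.83,3.39,0],[0,0,0]],[100,[2.83,3.39,0],[0,0,0]],[100,[2.83,3.39,0],[0,0,0]],[100,[2.83,3.39,0],[0,0,0]],[100,[2.83,3.39,0],[0,0,0]],[100,[2.83,3.39,0],[0,0,0]],[100,[2.83,3.39,0],[0,0,0]],[100,[2.83,3.39,0],[0,0,0]],[100,[2.83,3.39,0],[0,0,0]],[100,[2.83,3.39,0],[0,0,0]],[100,[2.83,3.39,0],[0,0,0]],[100,[2.83,3.39,0],[0,0,0]]]' 20
python3 -m crank '[[70,[0,0,0],[0,0,-0.14]],[70,[0,0,0],[0,0,-0.14]],[70,[0,0,0],[0,0,-0.14]],[70,[0,0,0],[0,0,-0.14]],[70,[0,0,0],[0,0,0]],[70,[0,0,0],[0,0,0]]]'
python3 - <<'E'
from h import *
s=arm.get_state();print(s["t"],s["eef_pos"],s["ee_rot"],s["width"],s["q"])
M={c:optics.camera_model(c) for c in("scene","top")}
for c in M:
    p,d=optics.grab_frame(c);cv2.imwrite(f"pics/{c}1.png",cv2.resize(p[130:330,170:450,::-1],None,fx=2.5,fy=2.5,interpolation=2))
    rs=[(n,outline_of(c,n)[:1]) for n in("cover","cover_knob")]
    sp=spot_point(c,"cover_knob")[:1]
    rows=[]
    for n,r in rs:
        if r:
            v,u=np.nonzero(r[0]["region"]);rows.append((n,r[0]["uv"],u,v,d[v,u]))
    for n,uv,u,v,dd in rows:
        m=M[c];K=m["K"];T=m["T"];r=np.c_[(u-K[0,2])/K[0,0],-(v-K[1,2])/K[1,1],-np.ones(len(u))]
        P=(r*dd[:,None])@T[:3,:3].T+T[:3,3]
        top=P[P[:,2]>.07];cv=P[abs(P[:,2]-.057)<.006]
        print(c,n,uv,len(P),"knob",len(top),top.mean(0).round(4) if len(top) else"")
        if len(cv)>200:print(cv2.minAreaRect((cv[:,:2]*1000).astype(np.float32)),cv[:,2].mean())
    for q in sp: print(q)
E
```

```text
t: 2.25
eef_pos: [0.4107, 0.1356, 0.1902]
ee_rot: [-3.14, -0.001, -0.345]
force: [1.9, -0.0, 0.2]
width: 0.0874
t: 2.85
eef_pos: [0.4104, 0.1372, 0.1898]
ee_rot: [-3.141, -0.0, 0.21]
force: [-0.1, -0.4, 0.8]
width: 0.0615
2.85 [0.41043704 0.13720526 0.18979923] [-3.14142251e+00 -2.89811048e-04  2.10072771e-01] 0.06151646228594154 [ 7.81790360e-01 -5.47308606e-02 -4.88294118e-01  1.51260185e-05
 -1.13689729e+00  9.99072406e-01]
scene cover [270.6, 220.2] 1121 knob 58 [0.3782 0.0825 0.1266]
((429.0588073730469, 71.17660522460938), (52.50648880004883, 206.15650939941406), 12.385181427001953) 0.05781005344028105
scene cover_knob [270.6, 223.7] 1110 knob 58 [0.3782 0.0825 0.1266]
((429.0588073730469, 71.17660522460938), (52.50648880004883, 206.15650939941406), 12.385181427001953) 0.05781765426536503
{'uv': [248.0, 207.8], 'conf': 0.65}
top cover [296.1, 239.3] 864 knob 27 [0.4161 0.1311 0.1361]
((431.12322998046875, 59.2745246887207), (46.61793899536133, 184.0695343017578), 12.838043212890625) 0.057223395573288274
top cover_knob [298.1, 239.5] 911 knob 59 [0.4208 0.1053 0.253 ]
((430.60369873046875, 59.01725769042969), (48.109439849853516, 184.06454467773438), 13.781937599182129) 0.057280821180106606
{'uv': [244.2, 249.7], 'conf': 0.81}
```

```bash
python3 -m crank '[[70,[0.2,0,3],[0,0,0]],[70,[0,0,4],[0,0,0]],[70,[0,0,3],[0,0,0]],[70,[0,0,2.1],[0,0,0]],[70,[0,0,0],[0,0,0]],[70,[0,0,0],[0,0,0]]]' 10
python3 - <<'E'
from h import *
p,d=optics.grab_frame("scene");cv2.imwrite("pics/sk.png",cv2.resize(p[130:300,190:400,::-1],None,fx=3,fy=3,interpolation=2))
E
```

```text
t: 3.85
eef_pos: [0.4126, 0.1377, 0.0691]
ee_rot: [3.141, 0.0, 0.214]
force: [0.4, 0.4, 0.9]
width: 0.061
```

View pics/sk.png

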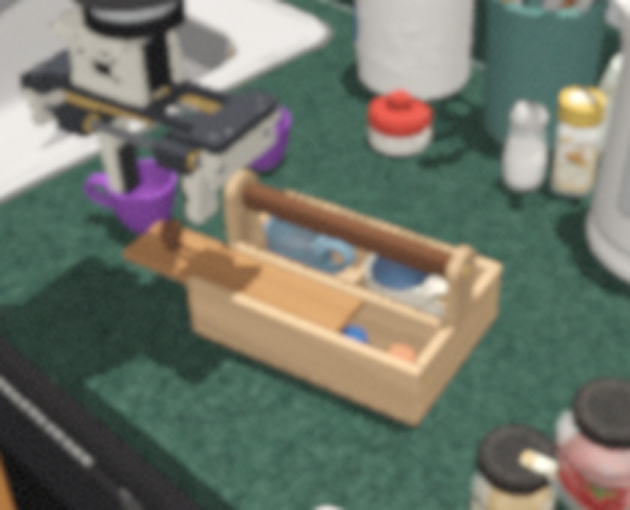

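The fingertips look about 10 px up-image of the knob, i.e. farther away or higher than the state says. I'll check that with depth and by projection.

```bash
python3 - <<'E'
from h import *
M={c:optics.camera_model(c) for c in("scene","top")}
def proj(c,X):
    m=M[c];T=m["T"];K=m["K"];x=T[:3,:3].T@(np.array(X)-T[:3,3]);return [K[0,0]*x[0]/-x[2]+K[0,2],K[1,1]*-x[1]/-x[2]+K[1,2]]
p,d=optics.grab_frame("scene");s=arm.get_state()
print(s["t"],s["eef_pos"],proj("scene",s["eef_pos"]),"knob exp",proj("scene",[.413,.138,.069]))
m=M["scene"];K=m["K"];T=m["T"];v,u=np.mgrid[0:400,0:640]
P=np.stack([(u-K[0,2])/K[0,0]*d,-(v-K[1,2])/K[1,1]*d,-d],-1)@T[:3,:3].T+T[:3,3]
ux=np.array([.977,.213]);uy=np.array([-.213,.977])
D=P[...,:2]-s["eef_pos"][:2];X=D@ux;Y=D@uy
k=(abs(X)<.04)&(abs(Y)<.09)&(P[...,2]>.062)&(P[...,2]<.16)&(d>0)
for a,b in((.062,.07),(.07,.08),(.08,.09),(.09,.1),(.1,.11),(.11,.125)):
    kk=k&(P[...,2]>a)&(P[...,2]<b);print(a,[(round(x*1000),round(y*1000)) for x,y in zip(X[kk],Y[kk])][:40])
cv2.imwrite("pics/sk2.png",cv2.resize(p[150:250,190:330,::-1],None,fx=5,fy=5,interpolation=2))
E
```

```text
3.95 [0.41328913 0.13832374 0.06996344] [np.float64(246.1066158011554), np.float64(208.5867252809684)] knob exp [np.float64(246.14115083577448), np.float64(208.99690005575897)]
0.062 [(39, -45), (31, -39), (35, -45), (39, -44), (29, -39), (30, -45), (36, -44), (39, -45), (28, -40), (27, -44), (32, -43), (34, -45), (3, -6), (28, -43), (27, -47), (-3, 5), (-4, 1), (-5, -3), (-4, -6), (0, -5), (3, -6), (-5, -3), (-5, -6), (-1, -6), (32, -71), (31, -78), (-30, -83), (-27, -90)]
0.07 [(39, -46), (35, -46), (38, -47), (-1, 7), (9, -6), (29, -37), (28, -41), (29, -44), (31, -46), (35, -45), (39, -45), (3, -8), (8, -7), (28, -38), (29, -40), (29, -44), (31, -45), (35, -45), (2, -9), (5, -9), (30, -42), (31, -45), (-6, 4), (-7, 0), (-8, -4), (-6, -6), (-4, -7), (-3, -10), (2, -9), (4, -10), (27, -44), (-8, 3), (-8, 0), (-6, -2), (-6, -6), (-4, -6), (-2, -8), (1, -9), (-8, 0), (-7, -2)]
0.08 [(29, -39), (33, -45), (36, -45), (40, -46), (28, -39), (29, -42), (29, -45), (31, -46), (36, -45), (5, 9), (6, 7), (5, 3), (8, 2), (8, -1), (29, -39), (27, -43), (28, -45), (31, -46), (36, -45), (0, 8), (
[... 693 characters left out ...]
), (38, -52), (39, -54), (39, -58), (29, -38), (29, -41), (28, -44), (31, -46), (34, -46), (37, -46), (39, -48), (39, -51), (38, -55), (38, -58), (38, -62), (39, -64), (39, -70), (26, -40), (28, -41), (28, -44), (31, -45), (34, -45), (36, -47), (39, -57), (38, -61), (38, -64), (39, -66)]
0.11 [(3, 32), (7, 34), (8, 31), (-11, 45), (-11, 42), (-6, 34), (-4, 32), (-2, 32), (2, 32), (6, 33), (9, 32), (-13, 45), (-10, 44), (-11, 39), (-11, 36), (-9, 35), (-7, 34), (-5, 32), (-1, 33), (1, 32), (4, 31), (9, 33), (39, -37), (38, -41), (-12, 46), (-11, 43), (-13, 38), (-12, 36), (-10, 34), (-9, 32), (-6, 32), (-4, 31), (1, 32), (4, 32), (8, 32), (38, -38), (39, -40), (39, -43), (39, -47), (-13, 45)]
```

View pics/sk2.png

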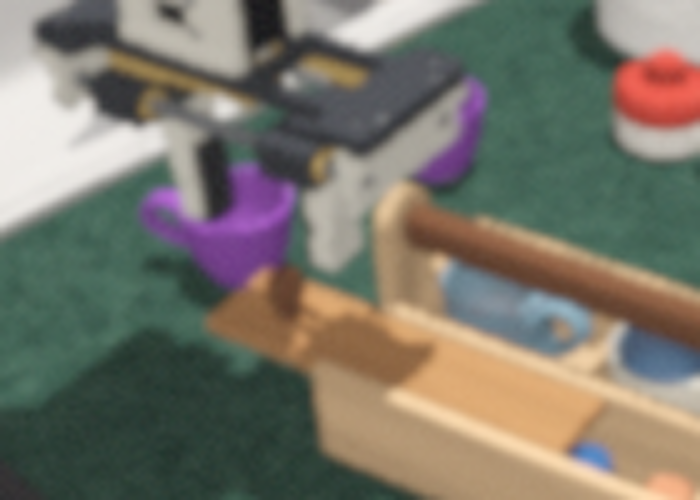

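```bash
python3 - <<'E'
from h import *
M={c:optics.camera_model(c) for c in("scene","top")}
s=arm.get_state()
for c in M:
    p,d=optics.grab_frame(c)
    m=M[c];K=m["K"];T=m["T"];v,u=np.mgrid[0:400,0:640]
    P=np.stack([(u-K[0,2])/K[0,0]*d,-(v-K[1,2])/K[1,1]*d,-d],-1)@T[:3,:3].T+T[:3,3]
    ux=np.array([.977,.213]);uy=np.array([-.213,.977])
    D=P[...,:2]-s["eef_pos"][:2];X=D@ux;Y=D@uy;Z=P[...,2]
    for sg in(1,-1):
        k=(abs(X)<.016)&(sg*Y>.026)&(sg*Y<.07)&(d>0)&(Z>.062)
        z=np.sort(Z[k]);print(c,sg,len(z),z[:12].round(3))
    if c=="scene":
        for y in range(183,212,1): print(y,[ (round(float(Z[y,x])*1000),round(X[y,x]*1000),round(Y[y,x]*1000)) for x in (230,233,253,257,260)])
E
```

```text
scene 1 260 [0.107 0.107 0.108 0.108 0.109 0.11  0.111 0.111 0.111 0.111 0.111 0.112]
scene -1 1758 [0.109 0.11  0.11  0.111 0.111 0.112 0.112 0.113 0.113 0.114 0.114 0.114]
183 [(141, -8, 32), (137, 0, 30), (189, -34, -65), (198, -39, -81), (201, -39, -89)]
184 [(139, -9, 32), (133, 0, 31), (188, -35, -66), (196, -40, -81), (198, -39, -89)]
185 [(136, -9, 32), (129, 2, 33), (184, -34, -64), (193, -39, -80), (194, -38, -87)]
186 [(133, -10, 32), (129, -2, 31), (180, -33, -63), (189, -38, -79), (193, -39, -88)]
187 [(131, -11, 31), (125, -1, 31), (176, -32, -61), (158, -7, -51), (189, -38, -87)]
188 [(127, -10, 33), (121, 0, 33), (152, -9, -40), (155, -7, -50), (187, -39, -87)]
189 [(123, -9, 34), (119, -1, 33), (152, -12, -42), (151, -6, -49), (184, -39, -87)]
190 [(120, -9, 35), (117, -2, 32), (148, -11, -41), (150, -9, -51), (181, -38, -86)]
191 [(116, -9, 36), (115, -3, 32), (145, -11, -40), (147, -8, -50), (179, -39, -86)]
192 [(115, -10, 35), (111, -3, 33), (143, -12, -41), (142, -6, -48), (176, -39, -86)]
193 [(110, -9, 37), (107, -3, 33), (141, -12, -41), (140, -7, -48), (131,
[... 875 characters left out ...]
, (1, 101, 43)]
205 [(0, 55, 114), (9, 51, 98), (4, 85, 55), (1, 93, 48), (0, 98, 41)]
206 [(2, 50, 109), (2, 54, 102), (1, 83, 54), (2, 89, 44), (1, 93, 37)]
207 [(1, 48, 108), (0, 53, 101), (58, 26, 0), (0, 86, 42), (0, 91, 35)]
208 [(0, 44, 105), (0, 49, 98), (58, 22, -2), (2, 81, 38), (3, 84, 30)]
209 [(1, 40, 101), (-2, 47, 96), (59, 18, -6), (58, 24, -14), (0, 84, 30)]
210 [(0, 38, 99), (3, 39, 89), (58, 15, -8), (59, 20, -17), (56, 26, -22)]
211 [(1, 33, 95), (60, -15, 31), (57, 13, -10), (58, 17, -19), (58, 21, -26)]
top 1 752 [0.502 0.502 0.502 0.503 0.504 0.504 0.505 0.506 0.506 0.507 0.507 0.508]
top -1 1685 [0.193 0.193 0.194 0.194 0.194 0.194 0.194 0.194 0.194 0.194 0.194 0.194]
```

Depth puts the real fingertips at z≈0.107 while the state reports 0.069. Worktop and cover heights read correctly in the same image, so the reported z is about 38 mm low. I'll go by the cameras: descend part way and measure again.

```bash
python3 -m crank '[[70,[0,0,1.2],[0,0,0]],[70,[0,0,1.0],[0,0,0]],[70,[0,0,0],[0,0,0]],[70,[0,0,0],[0,0,0]]]'
cat > tips.py <<'E'
from h import *
import sys
m=optics.camera_model("scene");s=arm.get_state()
p,d=optics.grab_frame("scene")
K=m["K"];T=m["T"];v,u=np.mgrid[0:400,0:640]
P=np.stack([(u-K[0,2])/K[0,0]*d,-(v-K[1,2])/K[1,1]*d,-d],-1)@T[:3,:3].T+T[:3,3]
a=s["ee_rot"][2];tx=np.array([np.cos(a),np.sin(a)]);ty=np.array([np.sin(a),-np.cos(a)])
D=P[...,:2]-np.array(s["eef_pos"][:2]);X=D@tx;Y=D@ty;Z=P[...,2];w=s["width"]/2
for sg in(1,-1):
    k=(abs(X)<.016)&(sg*Y>w-.006)&(sg*Y<w+.03)&(d>0)&(Z>.062);z=np.sort(Z[k]);print("tip",sg,len(z),z[:10].round(3))
k=(abs(X)<.02)&(abs(Y)<.018)&(Z>.065)&(Z<.09);print("knob in tool xy",k.sum(),X[k].min(),X[k].max(),Y[k].min(),Y[k].max()) if k.any() else 0
print(s["t"],s["eef_pos"],s["ee_rot"],s["force"],s["width"])
E
python3 tips.py
```

```text
t: 4.45
eef_pos: [0.4124, 0.1376, 0.0468]
ee_rot: [3.141, 0.0, 0.214]
force: [0.7, 0.8, -0.4]
width: 0.0611
tip 1 1807 [0.086 0.088 0.089 0.089 0.089 0.089 0.089 0.09  0.09  0.09 ]
tip -1 250 [0.084 0.085 0.085 0.086 0.086 0.088 0.088 0.089 0.089 0.089]
knob in tool xy 60 -0.007073770053882959 0.010236815051856434 -0.009494669645598143 0.009520340230699581
4.45 [0.41242373 0.13758592 0.04683809] [3.14134824e+00 1.33752809e-04 2.14262762e-01] [ 0.72553686  0.77411053 -0.43463496] 0.06110356612066098
```

The offset holds at about 38 mm, and the knob is centred between the jaws. I'll go down 1.8 cm and close.

```bash
python3 -m crank '[[70,[0,0,1.0],[0,0,0]],[70,[0,0,0.8],[0,0,0]],[60,[0,0,0],[0,0,0]],[5,[0,0,0],[0,0,0]],[5,[0,0,0],[0,0,0]],[5,[0,0,0],[0,0,0]],[5,[0,0,0],[0,0,0]],[5,[0,0,0],[0,0,0]]]' 10; python3 tips.py
```

```text
t: 5.3
eef_pos: [0.4125, 0.1377, 0.0288]
ee_rot: [-3.141, -0.0, 0.214]
force: [0.2, 0.1, 0.7]
width: 0.0198
tip 1 588 [0.067 0.07  0.07  0.07  0.071 0.072 0.072 0.072 0.072 0.072]
tip -1 212 [0.066 0.067 0.068 0.068 0.07  0.071 0.071 0.072 0.072 0.072]
knob in tool xy 86 -0.012339593132186301 0.010672368805017462 -0.017946520926968017 0.01689522551966083
5.3 [0.41246849 0.13768039 0.02883029] [-3.14142652e+00 -3.23470165e-04  2.14208353e-01] [0.21272442 0.13194502 0.65409661] 0.019824141975447282
```

```bash
python3 -m crank '[[5,[0,0.6,0],[0,0,0]],[5,[0,1,0],[0,0,0]],[5,[0,1,0],[0,0,0]],[5,[0,1,0],[0,0,0]],[5,[0,1,0],[0,0,0]],[5,[0,1,0],[0,0,0]],[5,[0,0.6,0],[0,0,0]],[5,[0,0.4,0],[0,0,0]],[5,[0,0.2,0],[0,0,0]],[5,[0,0,0],[0,0,0]]]'
python3 -m crank '[[5,[0,0.2,0],[0,0,0]],[5,[0,0.2,0],[0,0,0]],[5,[0,0,0],[0,0,0]]]'
python3 - <<'E'
from h import *
p,d=optics.grab_frame("scene");cv2.imwrite("pics/shut.png",cv2.resize(p[150:280,210:400,::-1],None,fx=4,fy=4,interpolation=2))
E
```

```text
t: 6.35
eef_pos: [0.4273, 0.0711, 0.0288]
ee_rot: [3.142, -0.001, 0.214]
force: [4.5, 0.0, -0.4]
width: 0.0193
t: 6.65
eef_pos: [0.428, 0.0674, 0.0288]
ee_rot: [-3.142, -0.001, 0.215]
force: [4.0, 1.1, 0.6]
width: 0.0195
```

View pics/shut.png

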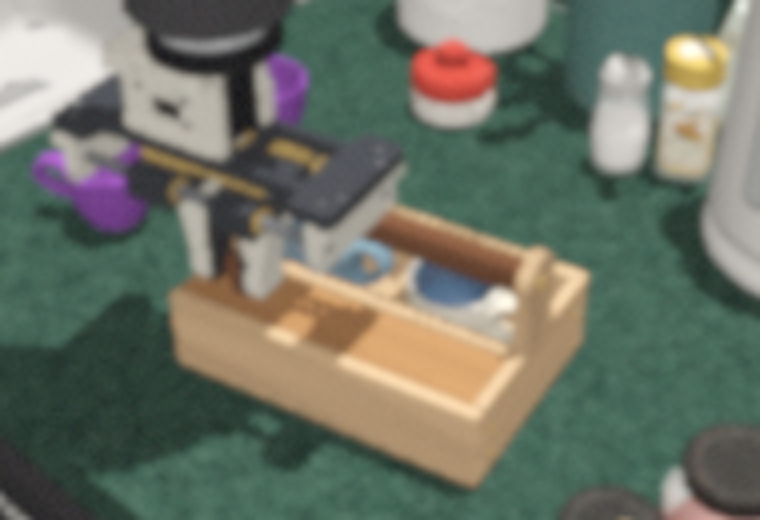

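The cover now spans the bay, with its end near the caddy's left edge. The tool has moved 72 mm and hasn't clearly hit the stop, so I'll nudge on until it does.

```bash
for i in 1 2 ; do python3 -m crank '[[5,[0,0.12,0],[0,0,0]],[5,[0,0,0],[0,0,0]]]'|tr '\n' ' '; echo; done
```

```text
t: 6.9 eef_pos: [0.4281, 0.0665, 0.0288] ee_rot: [-3.141, -0.001, 0.214] force: [2.2, 3.6, 2.0] width: 0.0193 
t: 7.1 eef_pos: [0.428, 0.0654, 0.0288] ee_rot: [-3.141, -0.0, 0.214] force: [-0.7, 6.6, 4.6] width: 0.0195
```

Force in y has risen to 6.6 N, so the cover is on the stop. I'll release, rise and measure.

```bash
python3 -m crank '[[50,[0,0,0],[0,0,0]],[50,[0,0,0],[0,0,0]],[50,[0,0,0],[0,0,0]],[50,[0,0,0],[0,0,0]],[50,[0,0,-2],[0,0,0]],[50,[0,0,-4],[0,0,0]],[50,[0,0,-4],[0,0,0]],[60,[-4,0,-2],[0,0,0]],[60,[-4,-1,0],[0,0,0]],[60,[0,0,0],[0,0,0]]]'
cat > chk.py <<'E'
from h import *
M={c:optics.camera_model(c) for c in("scene","top")};print(arm.get_state()["t"])
def run(c,crop=None,name=None,f=3):
    m=M[c];p,d=optics.grab_frame(c);K=m["K"];T=m["T"];v,u=np.mgrid[0:400,0:640]
    P=np.stack([(u-K[0,2])/K[0,0]*d,-(v-K[1,2])/K[1,1]*d,-d],-1)@T[:3,:3].T+T[:3,3]
    if name: a,b,e,g=crop;cv2.imwrite(f"pics/{name}.png",cv2.resize(p[a:b,e:g,::-1],None,fx=f,fy=f,interpolation=2))
    for n,h in(("cover",.057),("handle",.112)):
        for r in outline_of(c,n)[:1]:
            Q=P[r["region"]&(d>0)]; z=np.median(Q[:,2]);R=Q[abs(Q[:,2]-z)<.005]
            rc=cv2.minAreaRect((R[:,:2]*1000).astype(np.float32));print(c,n,round(r["conf"],2),len(R),z.round(4),rc)
E
python3 - <<'E'
from chk import *
run("scene",(140,290,200,400),"rel",4);run("top")
E
```

```text
t: 8.1
eef_pos: [0.3442, 0.0566, 0.1489]
ee_rot: [-3.14, -0.001, 0.215]
force: [1.8, 0.9, -0.1]
width: 0.0522
8.1
scene cover 0.65 1046 0.0581 ((444.9378967285156, 0.8032302856445312), (51.746238708496094, 206.95411682128906), 12.814743041992188)
scene handle 0.93 446 0.11 ((488.29840087890625, 7.7640228271484375), (18.097835540771484, 191.02906799316406), 13.001495361328125)
top cover 0.7 1779 0.0573 ((443.9879150390625, -1.4897842407226562), (48.184261322021484, 205.08883666992188), 12.617910385131836)
top handle 0.83 665 0.1121 ((488.25762939453125, 5.4300689697265625), (15.98050308227539, 195.80300903320312), 13.07541275024414)
```

View pics/rel.png

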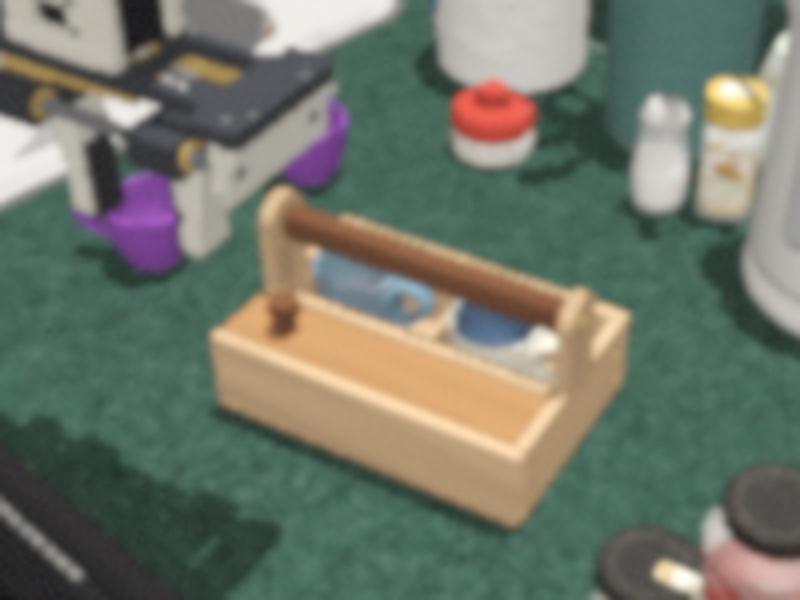

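The cover is shut: its centre sits 3 mm along caddy y from the bar middle in both cameras, as it should. The bar middle is (0.488, 0.0065) and yaw is 13.0°. Now I'll go above the bar and turn the jaws across it.

```bash
python3 -m crank '[[60,[3.25,1.99,0],[0,0,0]],[60,[3.25,1.99,0],[0,0,0]],[60,[3.25,1.99,0],[0,0,0]],[60,[3.25,1.99,0],[0,0,0]],[60,[0,0,0],[0,0,0.14]],[60,[0,0,0],[0,0,0.14]],[60,[0,0,0],[0,0,0.14]],[60,[0,0,0],[0,0,0.14]],[60,[0,0,0],[0,0,0.14]],[60,[0,0,0],[0,0,0.14]],[60,[0,0,0],[0,0,0.14]],[60,[0,0,0],[0,0,0.14]]]'
python3 -m crank '[[60,[0,0,0],[0,0,0.14]],[60,[0,0,0],[0,0,0.14]],[60,[0,0,0],[0,0,0.14]],[60,[0,0,0],[0,0,0.02]],[60,[0,0,0],[0,0,0]],[60,[0,0,0],[0,0,0]]]'
```

```text
t: 9.6
eef_pos: [0.4921, 0.007, 0.1475]
ee_rot: [3.139, 0.001, -0.913]
force: [0.1, -0.2, -0.4]
width: 0.0526
t: 10.2
eef_pos: [0.492, 0.0073, 0.1482]
ee_rot: [3.141, -0.0, -1.343]
force: [-0.0, -0.3, -0.5]
width: 0.0523
```

```bash
python3 -m crank '[[60,[0,0.38,2],[0,0,0]],[60,[0,0,3],[0,0,0]],[60,[0,0,1.3],[0,0,0]],[60,[0,0,0],[0,0,0]],[60,[0,0,0],[0,0,0]]]'
python3 - <<'E'
from chk import *
s=arm.get_state();m=M["scene"];p,d=optics.grab_frame("scene");K=m["K"];T=m["T"];v,u=np.mgrid[0:400,0:640]
P=np.stack([(u-K[0,2])/K[0,0]*d,-(v-K[1,2])/K[1,1]*d,-d],-1)@T[:3,:3].T+T[:3,3]
a=s["ee_rot"][2];tx=np.array([np.cos(a),np.sin(a)]);ty=np.array([np.sin(a),-np.cos(a)])
D=P[...,:2]-np.array(s["eef_pos"][:2]);X=D@tx;Y=D@ty;Z=P[...,2]
k=(abs(X)<.015)&(Y>.02)&(Y<.06)&(Z>.09);print("front finger",np.sort(Z[k])[:8].round(3))
k=(abs(X)<.06)&(abs(Y)<.02)&(abs(Z-.104)<.01);print("bar Y",k.sum(),np.percentile(Y[k],[3,50,97]).round(4))
cv2.imwrite("pics/pre.png",cv2.resize(p[130:280,200:400,::-1],None,fx=4,fy=4,interpolation=2))
E
```

```text
t: 10.7
eef_pos: [0.4885, 0.0067, 0.086]
ee_rot: [3.141, -0.0, -1.344]
force: [-0.5, -0.4, 0.6]
width: 0.0524
10.7
front finger [0.126 0.127 0.127 0.128 0.129 0.129 0.129 0.129]
bar Y 265 [-0.0059  0.0054  0.0074]
```

View pics/pre.png

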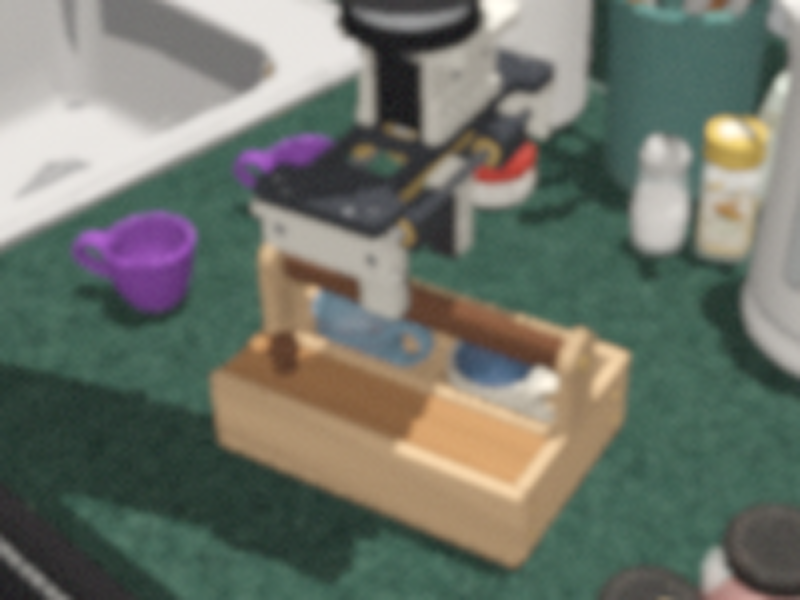

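The jaws straddle the bar, which is centred to within 1 mm, with tips at z≈0.125. I'll go down 4.2 cm and grip.

```bash
python3 -m crank '[[60,[0,0,2],[0,0,0]],[60,[0,0,1.5],[0,0,0]],[60,[0,0,0.7],[0,0,0]],[60,[0,0,0],[0,0,0]],[0,[0,0,0],[0,0,0]],[0,[0,0,0],[0,0,0]],[0,[0,0,0],[0,0,0]],[0,[0,0,0],[0,0,0]],[0,[0,0,0],[0,0,0]]]' 55
python3 -m crank '[[0,[0,0,-0.3],[0,0,0]],[0,[0,0,-0.5],[0,0,0]],[0,[0,0,-0.7],[0,0,0]],[0,[0,0,0],[0,0,0]],[0,[0,0,0],[0,0,0]]]'
python3 - <<'E'
from chk import *
s=arm.get_state();print(s["force"],s["moment"])
run("scene",(120,280,200,400),"l1",4)
E
```

```text
t: 11.65
eef_pos: [0.489, 0.007, 0.0441]
ee_rot: [-3.14, 0.0, -1.346]
force: [6.6, -1.0, 0.6]
width: 0.018
t: 12.15
eef_pos: [0.488, 0.0067, 0.0587]
ee_rot: [-3.141, 0.0, -1.346]
force: [-0.0, 0.0, -8.0]
width: 0.016
12.15
[-0.04214019  0.03865402 -7.9741993 ] [0.07995756 0.02106644 0.01477237]
scene cover 0.72 1014 0.0725 ((444.2707214355469, 2.3536605834960938), (57.22965621948242, 201.4459228515625), 11.20657730102539)
scene handle 0.68 229 0.1249 ((497.6489562988281, -45.93838882446289), (20.163509368896484, 92.290771484375), 9.424458503723145)
```

View pics/l1.png

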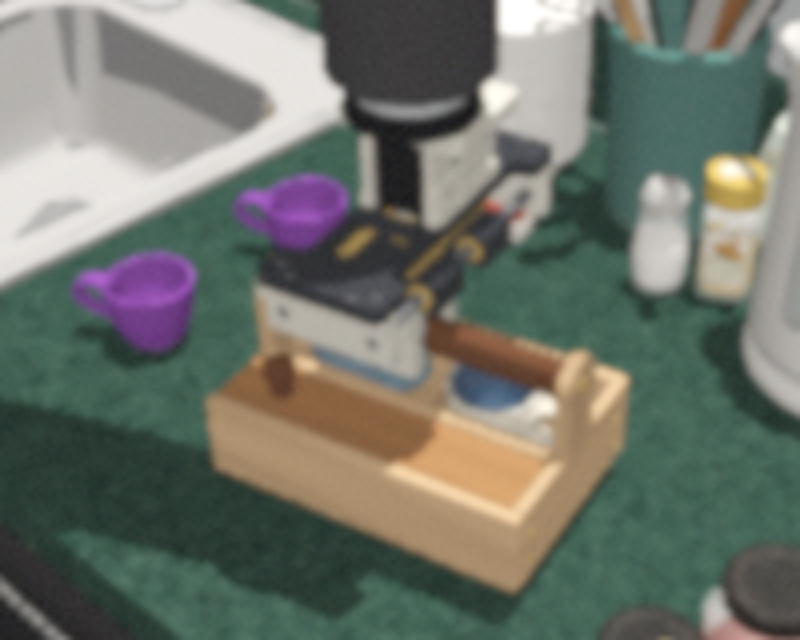

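The caddy hangs clear of the worktop: 8 N on the wrist, moment 0.08 N·m, cover at z=0.0725. I'll lift the remaining 13.5 cm smoothly.

```bash
python3 -m crank '[[0,[0,0,-0.5],[0,0,0]],[0,[0,0,-1],[0,0,0]],[0,[0,0,-1.5],[0,0,0]],[0,[0,0,-1.8],[0,0,0]],[0,[0,0,-1.8],[0,0,0]],[0,[0,0,-1.8],[0,0,0]],[0,[0,0,-1.8],[0,0,0]],[0,[0,0,-1.5],[0,0,0]],[0,[0,0,-1],[0,0,0]],[0,[0,0,-0.6],[0,0,0]],[0,[0,0,-0.2],[0,0,0]],[0,[0,0,0],[0,0,0]]]' 
python3 -m crank '[[0,[0,0,0],[0,0,0]],[0,[0,0,0],[0,0,0]],[0,[0,0,0],[0,0,0]],[0,[0,0,0],[0,0,0]],[0,[0,0,0],[0,0,0]]]'
python3 - <<'E'
from chk import *
c="scene";m=M[c];s=arm.get_state();p,d=optics.grab_frame(c);K=m["K"];T=m["T"];v,u=np.mgrid[0:400,0:640]
P=np.stack([(u-K[0,2])/K[0,0]*d,-(v-K[1,2])/K[1,1]*d,-d],-1)@T[:3,:3].T+T[:3,3]
cv2.imwrite("pics/end.png",cv2.resize(p[60:360,180:500,::-1],None,fx=2,fy=2,interpolation=2))
Q=P[outline_of(c,"cover")[0]["region"]&(d>0)];Q=Q[abs(Q[:,2]-np.median(Q[:,2]))<.008];o=Q.mean(0)
g=np.linalg.lstsq(np.c_[Q[:,:2]-o[:2],np.ones(len(Q))],Q[:,2],rcond=None)[0]
print("cover z",o[2],"slope deg",np.degrees(g[:2]),cv2.minAreaRect((Q[:,:2]*1000).astype(np.float32)))
print(s["force"],s["moment"],np.abs(s["qd"]).max())
E
```

```text
t: 13.5
eef_pos: [0.4879, 0.0067, 0.1934]
ee_rot: [3.141, 0.0, -1.346]
force: [1.0, 0.2, -8.0]
width: 0.0156
t: 14.0
eef_pos: [0.4881, 0.0067, 0.1935]
ee_rot: [3.141, -0.0, -1.346]
force: [0.1, -0.6, -8.3]
width: 0.0153
14.0
cover z 0.20737835204432928 slope deg [-0.67329309 -0.10775146] ((443.3504943847656, -1.3545303344726562), (52.863319396972656, 205.99876403808594), 12.817376136779785)
[ 0.08769018 -0.6054773  -8.26922271] [0.0653907  0.00831255 0.01661955] 0.0022069107628408234
```

View pics/end.png

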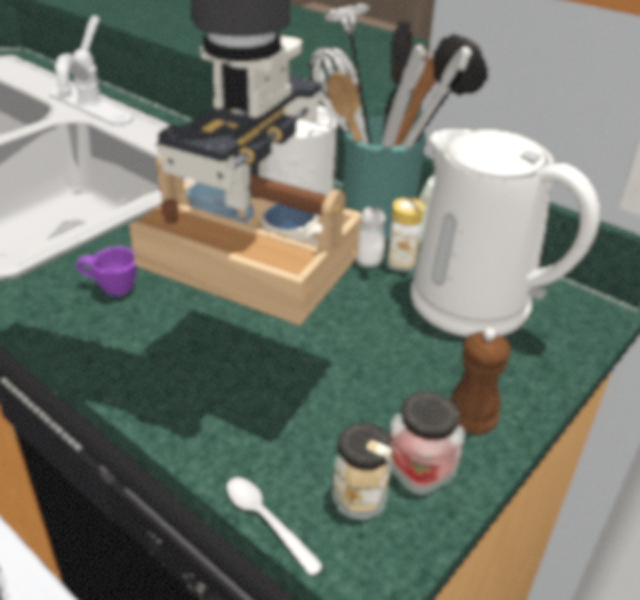

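The caddy hangs level (slope under 0.7°), 15.0 cm up, and the cover is still shut. The bystanders are where they were.

```bash
python3 -c "
from station import arm
print(arm.job_done())"
```

```text
the job is handed in; nothing more can be done
None
```

I slid the cover fully shut and then lifted the caddy by its handle bar. It is held about 15 cm above the worktop, level and still, at 55 N grip; I handed in at about 14 s of the 45 s allowed.

**Final checks**
- **Height:** the cover's top went from z = 0.057 to 0.207 m, a lift of 15.0 cm. The tool rose 14.9 cm, so the bar did not slip in the jaws.
- **Level:** the measured slope of the cover is 0.7° at most. Both mugs showed in place in the last picture.
- **Cover:** just before the lift, its centre was 3 mm from the bar middle in both cameras, which is the fully shut position. It still lay where the shut position should be once lifted.
- **Load and motion:** the wrist carried a steady 8.3 N, the moment was under 0.07 N·m, and the joints were practically still.
- **Surroundings:** I never went near the jars, mill, timer, spoon or purple mugs. In the last picture the jars, mill, spoon and one purple mug stood as before, but the timer and the other purple mug were hidden behind the caddy and gripper.

**What disagreed**
- **Reported tool height:** it was about 38 mm lower than the fingertips seen in the depth images. I relied on the cameras for height, and the grasps on the knob and the bar both worked.
- **Jaw width:** the reading drifted from 16.0 to 15.3 mm while holding the bar, with no sign of slip.

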